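# Mix a stoppered flask on the vortex mixer

### The job

First turn the vortex mixer's black speed dial clockwise until its white pointer stands at the green mark and let go of it. Then take the amber round flask with the blue stopper, stand it upright in the mixer's blue sprung ring and press it right down against the spring; the mixer runs only while the flask is held down, so finish while still holding it pressed down, touching the ring with the flask alone. Leave the other two amber flasks, the conical flask, the wash bottle, the jar, the timer and the tip box where they stand.

Things in the scene. Friction and masses are not known exactly. Their poses are not given: they have to be found in the camera images.
- mixer: Fixed vortex mixer, white housing 230 x 130 mm. Origin: on the bench under its middle; +x runs from the low control deck (x -120 to -25 mm, top 60 mm above the bench) to the motor end (x -25 to 110 mm, top 95 mm); y across, +-65 mm; z up. Vertical axes: the dial's at (-78, 0) mm, the sprung ring's at (45, 0) mm.
- dial_top (a point): Centre of the top face of the speed dial: an upright black fluted cylinder, 36 mm across, its sides running from the deck (60 mm above the bench) to this point (90 mm above the bench). It may be gripped across any diameter. A white pointer line runs from the centre of the top to its rim and down its side.
- dial (a joint): Angle of the dial, 0 to 4.71 rad, growing clockwise as seen from above; it stays where it is left (0.04 N m of friction). At 0 the pointer stands at 135 degrees anticlockwise from the mixer's +x axis; at 3.2 it points at the green mark. It starts between 0.2 and 1.4.
- green_mark (a point): The green bar on the control deck beside the dial, 13 x 7 mm, centred 31.5 mm from the dial's axis.
- cradle_seat (a point): Where the flask's underside lies when seated in the sprung ring: on the ring's axis, 142 mm above the bench while the ring is up; it moves with the ring. The ring is a blue rubber hoop, 62 mm inside, 82 mm outside, 10 mm thick, its middle 11 mm above this point, on three aluminium legs; the flask's ball rests in it and centres itself.
- cradle (a joint): How far the sprung ring is pressed down, 0 (up) to 0.016 m (its stop). The spring carries the flask's weight without moving: with the flask in it, about 3 N of push starts it down, and about 11 N brings it to its stop.
- flask: The flask to mix: amber round glass flask, BLUE stopper, 0.28 kg. Ball 85 mm across; neck 25 mm across at 80-95 mm above the underside, 28 mm at 95-125 mm; stopper flange 33 mm at 125-129 mm, stopper knob 27 mm up to 149 mm. Origin: lowest point of the ball; z up the neck. Starts upright in a loose cork ring (94 mm across), underside 11 mm above the bench.
- flask_w: Flask of the same shape with a WHITE stopper, in its own cork ring: leave it.
- flask_r: Flask of the same shape with a RED stopper, in its own cork ring: leave it.
- wash_bottle: White wash bottle with red cap and spout, 68 mm across, 182 mm high, origin under its middle: leave it.
- conical_flask: Clear glass conical flask with a green stopper, 82 mm across its base, 127 mm high, origin under its middle: leave it.
- timer: Small grey timer lying flat, 58 x 68 x 20 mm, origin under its middle: leave it.
- tip_box: Blue box of pipette tips, 82 x 122 x 62 mm, origin under its middle: leave it.
- reagent_jar: Brown jar, 64 mm across, 110 mm high, origin under its middle: leave it.
There are look-alikes about, which are no part of the job. Leave any pink or turquoise look-alike of the flask alone.

How it is judged:
By the outcome, as a careful person would: the job done as asked, in the order asked, and still so for the second after the job is handed in, while the arm keeps its last pose, push and grip.
It also fails if it takes over 72 s, if anything falls off the work surface, if the arm or the gripper's body presses on something with over 40 N, if the wrist force passes 120 N, or if a joint passes its speed limit or range.

### The arm

A 6-joint arm with a two-finger parallel gripper is mounted at the origin on the work surface. World frame = base frame: x ahead of the robot, y to its left, z up, the work surface at z = 0. Lengths are in m, angles in rad, forces in N, time in s.
With the tool pointing down it reaches from about 0.375 to 0.9 m from the base axis. Payload 3.1 kg.
Tool frame: the origin (TCP) lies at the very end of the fingers, on their centre line; the grasp point (between the pads) lies 19 mm behind it (grip_point_offset is the distance from the TCP to the grasp point, in m); z points along the fingers, y is the direction in which the jaws open and shut (so a half turn about z gives the same grasp; the last joint's range is limited). The gripper opens to 85 mm and grips with 20 to 120 N. Pads are 22 mm wide; open, the fingers measure 114 mm over their backs; the gripper's body (76 mm by 85 mm) begins 54 mm behind the grasp point. The pads swing forward as they close: fully open they stand 13 mm farther back than shut.
Start: joints at [-1.288, 0.527, 1.433, -0, 1.181, -0.178], TCP at [0.278, -0.559, 0.231] pointing down, gripper open.
Joint ranges: [-3.08, 3.08], [-0.75, 2.2], [0.22, 2.44], [-1.43, 4.57], [0, 2.65], [-2.85, 2.85]. Speed limits (rad/s): [2.79, 2.79, 3.14, 3.14, 3.14, 3.14].

### API

Orientations are given as a rotation vector (axis times angle).
In Python, from rig import * gives the robot as it stands.
- The arm moves only by the tool step_arm, never from a script. Its argument "motion" is a list of rows, each an object with "jaw": the finger opening in mm, from 0 to 85.4; "offset": the shift along the tool's x, y, z in mm, a list of three; "yaw": the turn about the tool's z in degrees. In form: [{"jaw": jaw, "offset": [tx, ty, tz], "yaw": yaw}, ...]. A call has 1 to 10 rows; each row shifts and turns the commanded pose from where the row before left it, along the tool's axes as they then stand; what a row does not reach is not made up. A row lasts 1/8 s, in which the tool goes at most 62.5 mm and 10.7 degrees, less where a joint would pass 70% of its speed; a pose out of reach is approached as far as the arm can. A call is refused whole if a number of a shift passes 62.5 or a number of a turn 10.7, either way. A call with a gripper value outside its range is refused whole. The fingers move at their own pace and stop on an object; "newtons" is the grip in N (left out, the last holds). Time passes only in rows, so rows that do not move let the fingers close. It gives the time, the measured TCP pose, the force and the opening at its end, in the units of the state.
- sense(): the state, without advancing time (a new reading comes with each control period).
- camera(name): name is "side" or "top"; returns a dict with "color" (480x640x3 uint8, blue, green, red), "fx", "fy", "cx", "cy" (pixels), "dist" ([k1, k2, p1, p2, k3] as OpenCV has them; the pictures are not rectified), "world_to_cam" (4x4, takes a point from world to camera coordinates). Camera axes: x right, y down, z forward; pixel columns grow to the right and rows downward; lengths in m; the calibration is good to about 2 mm. A picture is of the moment at which its call begins. There is no depth.
- finish_job(): hands the job in, once; it reports no verdict.
The state is a dict: "clock": time; "joints": joint angles; "joint_vel": joint speeds; "joint_torque": joint torques, N m; "tcp_pos": TCP position; "eef_rot": TCP orientation; "wrist_force": force on the tool from outside, world axes, zero at the start; "moment": the same for the moment, N m; "gripper_width": finger opening in m.
Only numpy, scipy, OpenCV 4.12 (cv2) and the standard library are available. Lean on these libraries where they do the work, as an engineer would, in place of code of your own. Each camera call takes 0.05 s, during which the arm holds its last target. There are 200 camera calls.

## Working session

There is one attempt and no reset: what is moved stays moved. The work goes in short steps, Python scripts to look and compute and a tool call to move; the robot and the scene stay as the last step left them, time stands still between calls to the robot, and variables do not carry over. Pictures are saved under pics/ and viewed, about 8 in all and at most 12, crops included, and the job is handed in when it is done.

Besides the shell and the picture viewer there is one more tool, called after ">>>" in YAML: its name, and indented under it one key for each argument. step_arm: Moves the arm, as the interface text tells. Its arguments: {"type":"object","properties":{"motion":{"type":"array"},"newtons":{"type":"number"}},"required":["motion"]}

```bash
mkdir -p pics; cat > h.py <<'E'
from rig import *
import numpy as np, cv2
from scipy.spatial.transform import Rotation as R
def K(c): return np.array([[c['fx'],0,c['cx']],[0,c['fy'],c['cy']],[0,0,1]])
def ray(c,uv):
    p=cv2.undistortPoints(np.array([[uv]],float),K(c),np.array(c['dist'],float))[0,0]
    T=np.array(c['world_to_cam']);Rm=T[:3,:3];return -Rm.T@T[:3,3],Rm.T@np.array([p[0],p[1],1])
def onz(c,uv,z):
    o,d=ray(c,uv);return o+d*(z-o[2])/d[2]
def proj(c,P):
    T=np.array(c['world_to_cam']);r=cv2.Rodrigues(T[:3,:3])[0]
    return cv2.projectPoints(np.array(P,float).reshape(-1,1,3),r,T[:3,3],K(c),np.array(c['dist'],float))[0][:,0]
def cross(c1,u1,c2,u2):
    o1,d1=ray(c1,u1);o2,d2=ray(c2,u2)
    s=np.linalg.lstsq(np.c_[d1,-d2],o2-o1,rcond=None)[0]
    a,b=o1+d1*s[0],o2+d2*s[1];return (a+b)/2,np.linalg.norm(a-b)
E
python3 - <<'E'
from h import *
s=sense();print(s)
for n in('top','side'):
    c=camera(n);cv2.imwrite(f'pics/{n}0.png',c['color']);print(n,c['fx'],np.round(c['world_to_cam'],3).tolist())
E
```

```text
{'clock': 0.0, 'joints': array([-1.28751107e+00,  5.28457563e-01,  1.43391282e+00,  3.04365588e-06,
        1.18139660e+00, -1.78482099e-01]), 'joint_vel': array([ 0.00247447, -0.00057208,  0.002724  , -0.00018702, -0.00054553,
       -0.00049125]), 'joint_torque': array([-1.86655205e-03, -4.42355418e+01, -1.78029746e+01, -3.76410862e-04,
        8.36359133e-03,  8.39767722e-06]), 'tcp_pos': array([ 0.27828946, -0.55882024,  0.23033556]), 'eef_rot': array([-3.05611565e+00, -7.18416587e-01,  1.74355804e-04]), 'wrist_force': array([0.13839075, 0.13426784, 0.13130782]), 'moment': array([0.00235873, 0.01237851, 0.02017406]), 'gripper_width': 0.0856788261174386}
top 449.04005737043474 [[-0.025, -1.0, 0.006, 0.056], [-0.998, 0.024, -0.057, 0.526], [0.057, -0.008, -0.998, 1.149], [0.0, 0.0, 0.0, 1.0]]
side 506.56591451803376 [[-1.0, -0.01, -0.018, 0.523], [0.004, 0.776, -0.63, 0.02], [0.02, -0.63, -0.776, 1.31], [0.0, 0.0, 0.0, 1.0]]
```

View pics/top0.png

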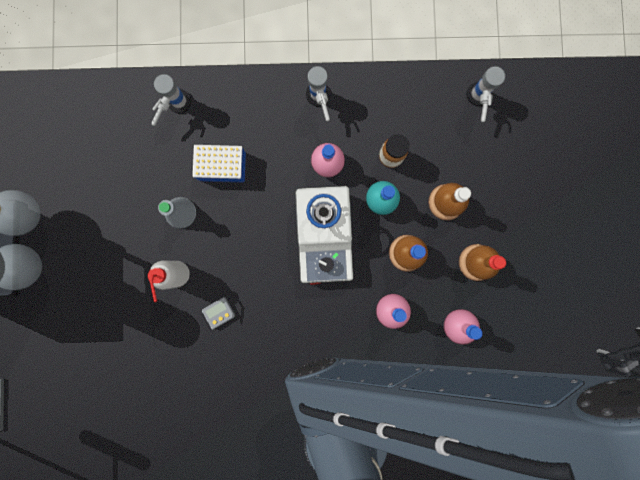

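View pics/side0.png

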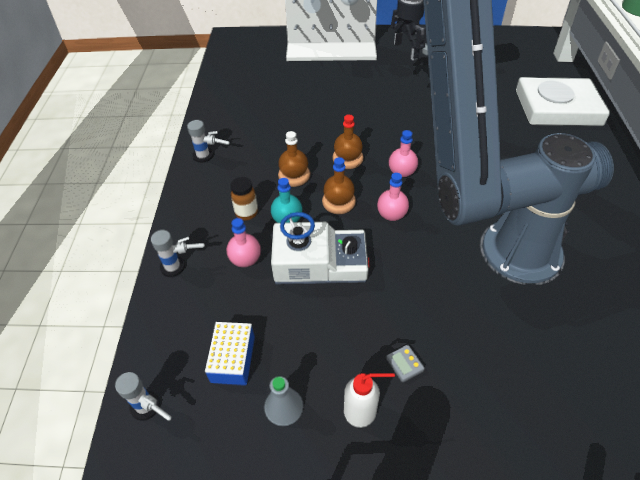

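The top view shows the candidates for the wanted flask:
- amber with blue stopper, (418,252)
- turquoise with blue stopper, (389,193)
- pink with blue stopper, (328,152), (399,315) and (474,332)
- amber with white stopper, (463,194)
- amber with red stopper, (497,262)

I choose the amber one at (418,252). In the side view its stopper is at (339,164). The ring is at (324,211) and the dial at (325,264) in the top view.

```bash
cat > m.py <<'E'
from h import *
ct,cs=camera('top'),camera('side')
def blobs(c,box,lo,hi,amin=8):
    x0,y0,x1,y1=box;h=cv2.cvtColor(c['color'][y0:y1,x0:x1],cv2.COLOR_BGR2HSV)
    m=cv2.inRange(h,lo,hi);n,l,st,ce=cv2.connectedComponentsWithStats(m)
    return [(st[i,4],np.round(ce[i]+[x0,y0],1),st[i,:4]+[x0,y0,0,0]) for i in range(1,n) if st[i,4]>=amin]
B=((105,120,60),(125,255,255))
for nm,c,boxes in(('top',ct,dict(stop=(400,235,435,270),ring=(300,185,348,235),green=(300,245,355,285))),('side',cs,dict(stop=(325,150,355,190),ring=(272,205,322,245),green=(325,230,370,270)))):
    for k,b in boxes.items():
        lo,hi=((40,80,60),(80,255,255)) if k=='green' else B
        for q in blobs(c,b,lo,hi): print(nm,k,q)
a=cv2.resize(ct['color'][175:295,290:450],None,fx=5,fy=5,interpolation=cv2.INTER_CUBIC)
cv2.imwrite('pics/crop1.png',a)
E
python3 m.py
```

```text
top stop (np.int32(156), array([417.6, 251.4]), array([411, 245,  15,  14]))
top ring (np.int32(290), array([323.5, 211.4]), array([307, 194,  34,  34]))
top green (np.int32(21), array([334.8, 255.2]), array([332, 253,   6,   6]))
side stop (np.int32(143), array([338.6, 164.5]), array([333, 157,  12,  15]))
side ring (np.int32(315), array([298. , 225.2]), array([281, 212,  34,  27]))
side green (np.int32(19), array([340., 241.]), array([338, 239,   5,   5]))
```

View pics/crop1.png

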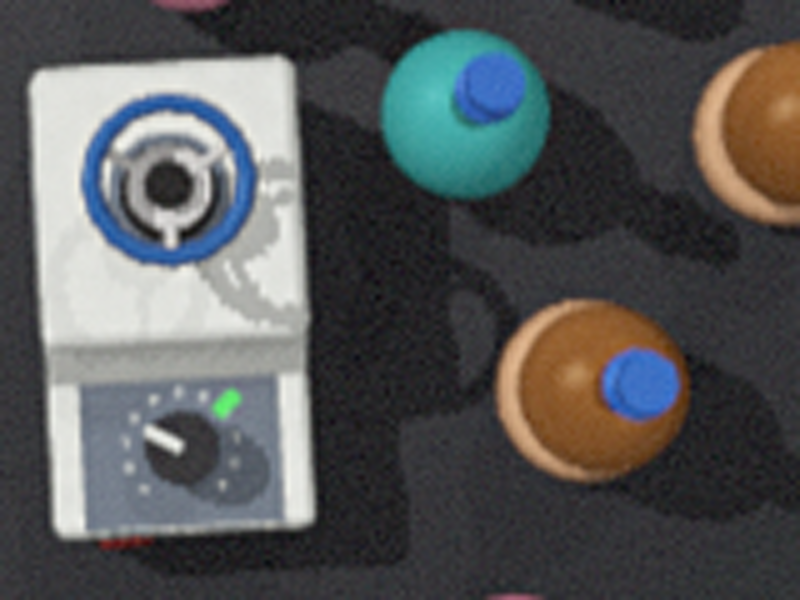

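The crop confirms the choice: an amber ball with a blue stopper, at crop (640,383), and a turquoise one next to it that I leave. The pointer at crop (148,433) needs roughly 115° clockwise to reach the green mark at (228,403).

```bash
cat > m2.py <<'E'
from h import *
ct,cs=camera('top'),camera('side')
ring,g=cross(ct,(323.5,210.9),cs,(298,225.2));print('ring',ring,g)
print('ring@153',onz(ct,(323.7,211),.153),onz(cs,(298,225.2),.153))
gr=onz(ct,(334.8,255.2),.0605);print('green',gr,onz(cs,(340,241),.0605))
h=ct['color'][250:285,312:345];m=(h.max(2)<75).astype(np.uint8)
m=cv2.morphologyEx(m,cv2.MORPH_OPEN,np.ones((3,3)));n,l,st,ce=cv2.connectedComponentsWithStats(m)
for i in range(1,n):print('dark',st[i],ce[i]+[312,250])
w=(cv2.inRange(cv2.cvtColor(h,cv2.COLOR_BGR2HSV),(0,0,150),(180,60,255)))
n,l,st,ce=cv2.connectedComponentsWithStats(w)
for i in range(1,n):
    if st[i,4]>5:print('white',st[i],ce[i]+[312,250])
d=onz(ct,(326.6,264.4),.09);print('dial',d, 'ring-dial',ring-d)
st_,g=cross(ct,(417.6,251.4),cs,(338.6,164.5));print('stopper',st_,g, onz(ct,(417.6,251.4),.155),onz(cs,(338.6,164.5),.150))
s=sense();Rm=R.from_rotvec(s['eef_rot']).as_matrix();print(np.round(Rm,3).tolist(),s['tcp_pos'])
for nm,a,b in(('turq',(389,193),(284,187)),('pinkA',(399,315),(396,183)),('red',(497,262),(349,122)),('white',(463,194),(291,139))):print(nm,*cross(ct,a,cs,b))
E
python3 m2.py
```

```text
ring [0.57652775 0.04422939 0.15276116] 0.00022557175810586022
ring@153 [0.57614621 0.04378176 0.153     ] [0.57661909 0.04442318 0.153     ]
green [0.47563612 0.01824107 0.0605    ] [0.47812384 0.01684879 0.0605    ]
dark [  8   8  14  14 127] [327.07086614 264.72440945]
dark [ 6 31 27  4 88] [332.375      282.80681818]
white [ 0  0 16  1 16] [319.5 250. ]
white [13  2  2  3  6] [325.5 253. ]
white [17  3  3  3  7] [330.28571429 254.        ]
white [ 6 10  9  6 24] [322.16666667 262.33333333]
white [ 2 17  3  3  7] [315.28571429 268.        ]
white [ 1 29 32  2 33] [328.54545455 279.54545455]
dial [0.45354257 0.03950267 0.09      ] ring-dial [0.12298518 0.00472671 0.06276116]
stopper [ 0.47932524 -0.16966785  0.14626141] 0.0016610020142951143 [ 0.47834534 -0.16775445  0.155     ] [ 0.48021868 -0.16560213  0.15      ]
[[0.895, 0.446, -0.0], [0.446, -0.895, 0.001], [0.0, -0.001, -1.0]] [ 0.27842294 -0.55927495  0.23096969]
turq [ 0.61970047 -0.11204723  0.12253329] 0.0020570832395689475
pinkA [ 0.33202469 -0.12621364  0.12086937] 0.0007628890308107672
red [ 0.44905805 -0.35361942  0.14128196] 0.0009685744031245215
white [ 0.60988563 -0.28193902  0.14006723] 0.0004897885110199866
```

>>> step_arm:
  motion:
    - {"jaw": 58,"offset": [0,0,0],"yaw": -10}
    - {"jaw": 58,"offset": [0,0,0],"yaw": -10}
    - {"jaw": 58,"offset": [0,0,0],"yaw": -10}
    - {"jaw": 58,"offset": [0,0,0],"yaw": -10}
    - {"jaw": 58,"offset": [0,0,0],"yaw": -10}
    - {"jaw": 58,"offset": [0,0,0],"yaw": -10}
    - {"jaw": 58,"offset": [0,0,0],"yaw": -10}
    - {"jaw": 58,"offset": [0,0,0],"yaw": -10}
  newtons: 40

```text
clock: 1.3
tcp_pos: [0.2785, -0.5594, 0.2312]
eef_rot: [-1.873, -2.522, -0.0]
wrist_force: [0.1, 0.4, 0.3]
gripper_width: 0.0583
```

```bash
cat > to.py <<'E'
import sys
from h import *
s=sense();Rm=R.from_rotvec(s['eef_rot']).as_matrix();t=np.array(list(map(float,sys.argv[1:4])))
print('tool mm',np.round(Rm.T@(t-s['tcp_pos'])*1e3,1),'yawY',np.round(np.degrees(np.arctan2(Rm[1,1],Rm[0,1])),1),'tilt',np.round(Rm[:,2],3),s['tcp_pos'].round(4),'F',s['wrist_force'].round(1),'w',s['gripper_width'].round(4),'t',s['clock'],s['joints'].round(2))
E
python3 to.py .4535 .0395 .231
```

```text
Traceback (most recent call last):
  File "to.py", line 4, in <module>
    print('tool mm',np.round(Rm.T@(t-s['tcp_pos'])*1e3,1),'yawY',np.round(np.degrees(np.arctan2(Rm[1,1],Rm[0,1])),1),'tilt',np.round(Rm[:,2],3),s['tcp_pos'].round(4),'F',s['wrist_force'].round(1),'w',s['gripper_width'].round(4),'t',s['clock'],s['joints'].round(2))
                                                                                                                                                                                                        ^^^^^^^^^^^^^^^^^^^^^^^^
AttributeError: 'float' object has no attribute 'round'
```

```bash
sed -i "s/s\['gripper_width'\].round(4)/round(s['gripper_width'],4)/" to.py; python3 to.py .4535 .0395 .231
```

```text
tool mm [5.228e+02 3.406e+02 3.000e-01] yawY 16.8 tilt [-0.  0. -1.] [ 0.2785 -0.5594  0.2312] F [0.1 0.4 0.3] w 0.0583 t 1.3 [-1.29  0.53  1.43 -0.    1.18 -1.58]
```

>>> step_arm:
  motion:
    - {"jaw": 58,"offset": [47,31,0],"yaw": 0}
    - {"jaw": 58,"offset": [47,31,0],"yaw": 0}
    - {"jaw": 58,"offset": [47,31,0],"yaw": 0}
    - {"jaw": 58,"offset": [47,31,0],"yaw": 0}
    - {"jaw": 58,"offset": [47,31,0],"yaw": 0}
    - {"jaw": 58,"offset": [47,31,0],"yaw": 0}
    - {"jaw": 58,"offset": [47,31,0],"yaw": 0}
    - {"jaw": 58,"offset": [47,31,0],"yaw": 0}
    - {"jaw": 58,"offset": [47,31,0],"yaw": 0}
    - {"jaw": 58,"offset": [47,31,0],"yaw": 0}

```text
clock: 2.55
tcp_pos: [0.4432, -0.0193, 0.2316]
eef_rot: [1.88, 2.515, 0.001]
wrist_force: [1.5, -0.4, -0.4]
gripper_width: 0.058
```

```bash
python3 to.py .4535 .0395 .066
```

```text
tool mm [ 53.6  26.3 165.6] yawY 16.4 tilt [ 0.001 -0.    -1.   ] [ 0.4432 -0.0193  0.2316] F [ 1.5 -0.4 -0.4] w 0.058 t 2.55 [-0.3   0.28  1.87 -0.    0.99 -0.58]
```

>>> step_arm:
  motion:
    - {"jaw": 58,"offset": [53.5,26,0],"yaw": 0}
    - {"jaw": 58,"offset": [0,0,45],"yaw": 0}
    - {"jaw": 58,"offset": [0,0,45],"yaw": 0}
    - {"jaw": 58,"offset": [0,0,10],"yaw": 0}

```text
clock: 3.05
tcp_pos: [0.4507, 0.0383, 0.1294]
eef_rot: [-1.877, -2.513, 0.004]
wrist_force: [0.5, 0.5, -0.6]
gripper_width: 0.0578
```

```bash
python3 to.py .4535 .0395 .066; python3 - <<'E'
from h import *
c=camera('side');a=c['color'][160:290,250:420];cv2.imwrite('pics/s2.png',cv2.resize(a,None,fx=4,fy=4))
E
```

```text
tool mm [ 0.2  3.4 63.4] yawY 16.5 tilt [-0.005  0.001 -1.   ] [0.4507 0.0383 0.1294] F [ 0.5  0.5 -0.6] w 0.0578 t 3.05 [-0.16  0.48  1.95 -0.    0.72 -0.45]
```

View pics/s2.png

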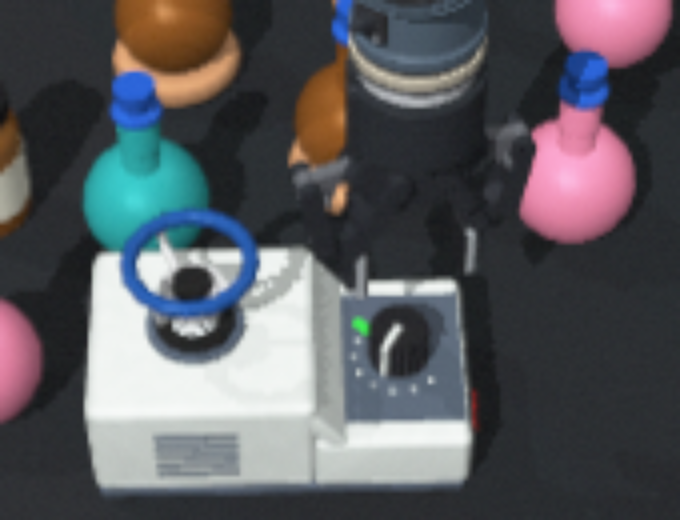

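The side view shows the fingers straddling the dial from above: tips at about (360,280) and (470,250), dial at (400,340). The left tip clears the motor housing, so I go down.

>>> step_arm:
  motion:
    - {"jaw": 58,"offset": [0,1,25],"yaw": 0}
    - {"jaw": 58,"offset": [0,0,25],"yaw": 0}
    - {"jaw": 58,"offset": [0,0,10],"yaw": 0}
    - {"jaw": 58,"offset": [0,0,0],"yaw": 0}

```text
clock: 3.6
tcp_pos: [0.4539, 0.0377, 0.0718]
eef_rot: [1.881, 2.516, 0.0]
wrist_force: [1.0, 0.3, -0.8]
gripper_width: 0.0581
```

```bash
python3 to.py .4535 .0395 .066
```

```text
tool mm [1.8 0.1 5.8] yawY 16.4 tilt [ 0.001 -0.    -1.   ] [0.4539 0.0377 0.0718] F [ 1.   0.3 -0.8] w 0.0581 t 3.6 [-0.16  0.6   1.99  0.    0.56 -0.45]
```

>>> step_arm:
  motion:
    - {"jaw": 58,"offset": [1.5,0,5],"yaw": 0}
    - {"jaw": 58,"offset": [0,0,0],"yaw": 0}
    - {"jaw": 30,"offset": [0,0,0],"yaw": 0}
    - {"jaw": 30,"offset": [0,0,0],"yaw": 0}
    - {"jaw": 30,"offset": [0,0,0],"yaw": 0}
    - {"jaw": 30,"offset": [0,0,0],"yaw": 0}
  newtons: 30

```text
clock: 4.35
tcp_pos: [0.4563, 0.0395, 0.0674]
eef_rot: [1.878, 2.511, 0.007]
wrist_force: [4.1, 3.7, 5.0]
gripper_width: 0.035
```

```bash
python3 to.py .4535 .0395 .066
```

```text
tool mm [ 0.8 -2.7  1.4] yawY 16.4 tilt [ 0.008 -0.    -1.   ] [0.4563 0.0395 0.0674] F [4.1 3.7 5. ] w 0.035 t 4.35 [-0.16  0.61  1.99  0.    0.54 -0.45]
```

>>> step_arm:
  motion:
    - {"jaw": 30,"offset": [0,2,0],"yaw": 0}
    - {"jaw": 30,"offset": [0,0,0],"yaw": 10}
    - {"jaw": 30,"offset": [0,0,0],"yaw": 10}
    - {"jaw": 30,"offset": [0,0,0],"yaw": 10}
    - {"jaw": 30,"offset": [0,0,0],"yaw": 10}
    - {"jaw": 30,"offset": [0,0,0],"yaw": 10}
    - {"jaw": 30,"offset": [0,0,0],"yaw": 10}
    - {"jaw": 30,"offset": [0,0,0],"yaw": 10}
    - {"jaw": 30,"offset": [0,0,0],"yaw": 10}
    - {"jaw": 30,"offset": [0,0,0],"yaw": 10}

```text
clock: 5.6
tcp_pos: [0.4548, 0.0403, 0.0673]
eef_rot: [-3.11, -0.441, -0.001]
wrist_force: [-1.1, 2.5, 10.0]
gripper_width: 0.0352
```

>>> step_arm:
  motion:
    - {"jaw": 30,"offset": [0,0,0],"yaw": 10}
    - {"jaw": 30,"offset": [0,0,0],"yaw": 10}
    - {"jaw": 30,"offset": [0,0,0],"yaw": 0}
    - {"jaw": 30,"offset": [0,0,0],"yaw": 0}

```text
clock: 6.1
tcp_pos: [0.4547, 0.0407, 0.0673]
eef_rot: [-3.139, 0.098, -0.001]
wrist_force: [-1.0, 4.0, 9.1]
gripper_width: 0.035
```

```bash
python3 to.py .4563 .0395 .066; python3 - <<'E'
from h import *
c=camera('top');a=c['color'][240:290,290:370];s=camera('side')['color'][220:270,320:380]
cv2.imwrite('pics/t3.png',np.hstack([cv2.resize(a,(640,400),interpolation=cv2.INTER_CUBIC)]));cv2.imwrite('pics/s3.png',cv2.resize(s,None,fx=8,fy=8,interpolation=cv2.INTER_CUBIC))
E
```

```text
tool mm [1.7 1.1 1.3] yawY -93.6 tilt [ 0.     0.001 -1.   ] [0.4547 0.0407 0.0673] F [-1.   4.   9.1] w 0.035 t 6.1 [-0.16  0.61  1.98  0.    0.55  1.47]
```

View pics/s3.png

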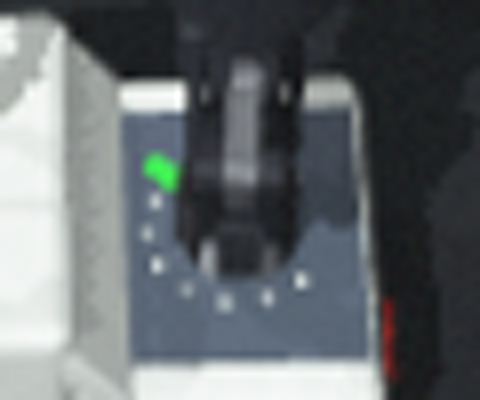

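>>> step_arm:
  motion:
    - {"jaw": 58,"offset": [0,0,0],"yaw": 0}
    - {"jaw": 58,"offset": [0,0,0],"yaw": 0}
    - {"jaw": 58,"offset": [0,0,0],"yaw": 0}
    - {"jaw": 58,"offset": [0,0,-40],"yaw": 0}
    - {"jaw": 58,"offset": [0,0,-60],"yaw": 0}
    - {"jaw": 58,"offset": [0,0,-60],"yaw": 0}
    - {"jaw": 58,"offset": [0,55,0],"yaw": 0}
    - {"jaw": 58,"offset": [0,55,0],"yaw": 0}
    - {"jaw": 58,"offset": [0,40,0],"yaw": 0}
    - {"jaw": 58,"offset": [0,0,0],"yaw": 0}

```text
clock: 7.45
tcp_pos: [0.4457, -0.1123, 0.2262]
eef_rot: [3.139, -0.104, 0.0]
wrist_force: [0.4, 0.1, 0.1]
gripper_width: 0.0577
```

```bash
python3 to.py .4793 -.168 .24; python3 - <<'E'
from h import *
c=camera('top');a=c['color'][235:295,290:370];s=camera('side')['color'][215:275,310:390]
cv2.imwrite('pics/d4.png',np.vstack([cv2.resize(x,None,fx=5,fy=5,interpolation=cv2.INTER_CUBIC) for x in(a,s)]))
h=a
w=cv2.inRange(cv2.cvtColor(h,cv2.COLOR_BGR2HSV),(0,0,150),(180,60,255))
n,l,st,ce=cv2.connectedComponentsWithStats(w)
for i in range(1,n):
    if st[i,4]>5:print('white',st[i],ce[i]+[290,235])
m=(h.max(2)<75).astype(np.uint8);m=cv2.morphologyEx(m,cv2.MORPH_OPEN,np.ones((3,3)));n,l,st,ce=cv2.connectedComponentsWithStats(m)
for i in range(1,n):print('dark',st[i],ce[i]+[290,235])
E
```

```text
tool mm [ 37.3  53.4 -13.7] yawY -93.8 tilt [ 0.    -0.001 -1.   ] [ 0.4457 -0.1123  0.2262] F [0.4 0.1 0.1] w 0.0577 t 7.45 [-0.49  0.31  1.84 -0.    0.99  1.15]
white [   8    0   55   47 1166] [324.37221269 250.80789022]
white [34 17  3  3  6] [325.16666667 253.16666667]
white [39 18  3  3  7] [330.28571429 254.        ]
white [26 22  2  3  6] [316.5 258. ]
white [36 23  7  7 21] [329.19047619 261.14285714]
white [25 32  2  3  6] [315.5 268. ]
dark [   0    0   80   60 2274] [334.66138962 271.70888303]
dark [ 30  23  14  14 124] [325.63709677 265.0483871 ]
```

View pics/d4.png

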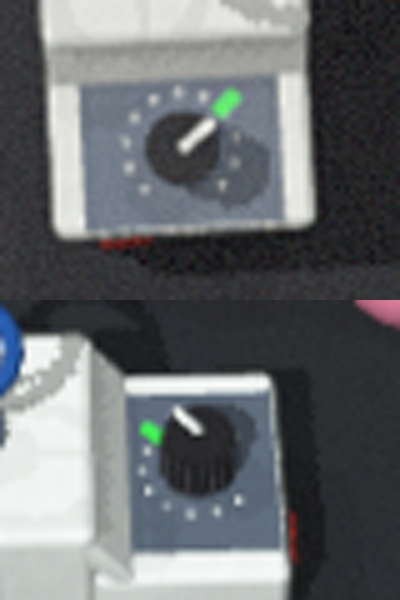

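The pointer now stands by the green mark in both views: top crop, pointer (181,149) to (214,119) and mark (228,103). I'll put a number on it with a line fit.

```bash
cat > ptr.py <<'E'
from h import *
# mixer yaw from ring centre -> dial centre; pointer direction from weighted principal axis on plane z=0.09
def pd(c,img,box,th=95):
    x0,y0,x1,y1=box;g=img[y0:y1,x0:x1].min(2).astype(float);w=np.clip(g-th,0,None)
    v,u=np.nonzero(w);ww=w[v,u]
    P=np.array([onz(c,(a+x0,b+y0),.09)[:2] for a,b in zip(u,v)])
    m=np.average(P,axis=0,weights=ww);C=np.cov((P-m).T,aweights=ww);e,V=np.linalg.eigh(C)
    return m,np.degrees(np.arctan2(V[1,1],V[0,1])),np.sqrt(e)*1e3,len(ww)
for n,b in(('top',(322,257,333,268)),('side',(343,232,353,243))):
    c=camera(n);print(n,pd(c,c['color'],b))
c=camera('top');print('before',pd(c,cv2.imread('pics/top0.png'),(318,258,330,268)))
D=onz(c,(326.6,264.4),.09);print(D)
print('green dir',np.degrees(np.arctan2(.0182-D[1],.4756-D[0])))
E
python3 ptr.py
```

```text
top (array([0.4610467 , 0.03337037]), np.float64(131.0541042995874), array([2.65199557, 6.31631631]), 36)
side (array([0.46100535, 0.02143417]), np.float64(85.93966025810263), array([6.02053941, 9.98984812]), 59)
before (array([0.45926365, 0.05084486]), np.float64(60.30743642174944), array([2.69541695, 6.26790088]), 45)
[0.45354257 0.03950267 0.09      ]
green dir -44.002775715077846
```

Pointer and mark agree within about 2° (dial ≈ 3.23 rad, target 3.2), so the dial is done. Next I cross-check the flask axis from its ball in the first pictures.

```bash
python3 - <<'E'
from h import *
for n,(x0,y0,x1,y1) in(('top',(385,230,432,280)),('side',(318,165,362,215))):
    c=camera(n);im=cv2.imread(f'pics/{n}0.png')[y0:y1,x0:x1];h=cv2.cvtColor(im,cv2.COLOR_BGR2HSV)
    m=cv2.inRange(h,(5,150,60),(18,255,255));m=cv2.morphologyEx(m,cv2.MORPH_OPEN,np.ones((3,3)))
    k=max(cv2.findContours(m,0,2)[0],key=cv2.contourArea);(u,v),r=cv2.minEnclosingCircle(k);print(n,u+x0,v+y0,r,cv2.boundingRect(k),onz(c,(u+x0,v+y0),.0535))
E
python3 to.py .4793 -.168 .24
```

```text
top 410.4290428161621 252.62706184387207 16.82475471496582 (9, 6, 33, 33) [ 0.47746382 -0.17145652  0.0535    ]
side 338.5 188.0 16.620868682861328 (6, 7, 30, 33) [ 0.47984812 -0.17669581  0.0535    ]
tool mm [ 37.4  57.3 -13.8] yawY -93.4 tilt [-0.  0. -1.] [ 0.4454 -0.1085  0.2262] F [0.3 0.3 0.4] w 0.0581 t 7.8 [-0.48  0.31  1.84  0.    0.99  1.15]
```

>>> step_arm:
  motion:
    - {"jaw": 70,"offset": [18,30,0],"yaw": 0}
    - {"jaw": 70,"offset": [19,29,0],"yaw": 0}
    - {"jaw": 70,"offset": [0,0,0],"yaw": 0}
    - {"jaw": 70,"offset": [0,0,0],"yaw": 0}
    - {"jaw": 70,"offset": [0,0,35],"yaw": 0}
    - {"jaw": 70,"offset": [0,0,0],"yaw": 0}
    - {"jaw": 70,"offset": [0,0,0],"yaw": 0}

```text
clock: 8.68
tcp_pos: [0.4789, -0.1702, 0.1919]
eef_rot: [-3.14, 0.096, -0.0]
wrist_force: [0.0, -0.4, 0.0]
gripper_width: 0.0704
```

```bash
python3 to.py .479 -.170 .104; python3 - <<'E'
from h import *
a=camera('side')['color'][110:220,270:420];cv2.imwrite('pics/f5.png',cv2.resize(a,None,fx=5,fy=5,interpolation=cv2.INTER_CUBIC))
E
```

```text
tool mm [ 0.1 -0.2 87.9] yawY -93.5 tilt [ 0.  0. -1.] [ 0.4789 -0.1702  0.1919] F [ 0.  -0.4  0. ] w 0.0704 t 8.675 [-0.56  0.43  1.76  0.    0.95  1.07]
```

View pics/f5.png

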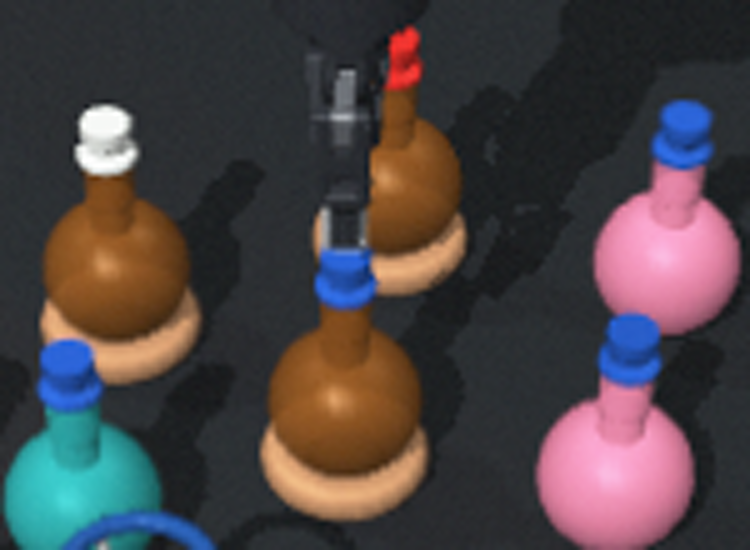

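The near finger (345,225) is in line with the blue stopper (345,275) in the side view, so x is centred, and closing will centre y. I go down 87 mm.

>>> step_arm:
  motion:
    - {"jaw": 70,"offset": [0,0,30],"yaw": 0}
    - {"jaw": 70,"offset": [0,0,30],"yaw": 0}
    - {"jaw": 70,"offset": [0,0,27],"yaw": 0}
    - {"jaw": 70,"offset": [0,0,0],"yaw": 0}
    - {"jaw": 70,"offset": [0,0,0],"yaw": 0}
    - {"jaw": 20,"offset": [0,0,0],"yaw": 0}
    - {"jaw": 20,"offset": [0,0,0],"yaw": 0}
    - {"jaw": 20,"offset": [0,0,0],"yaw": 0}
    - {"jaw": 20,"offset": [0,0,0],"yaw": 0}
    - {"jaw": 20,"offset": [0,0,0],"yaw": 0}
  newtons: 60

```text
clock: 9.98
tcp_pos: [0.4796, -0.1712, 0.1054]
eef_rot: [3.139, -0.097, 0.003]
wrist_force: [0.4, 1.3, 6.0]
gripper_width: 0.0302
```

```bash
python3 to.py .5770 .0442 .104
```

```text
tool mm [  83.9 -221.     1.4] yawY -93.5 tilt [ 0.002 -0.001 -1.   ] [ 0.4796 -0.1712  0.1054] F [0.4 1.3 6. ] w 0.0302 t 9.975 [-0.56  0.57  1.83  0.    0.73  1.07]
```

>>> step_arm:
  motion:
    - {"jaw": 20,"offset": [0,0,0],"yaw": 0}
    - {"jaw": 20,"offset": [0,0,0],"yaw": 0}
    - {"jaw": 20,"offset": [0,0,-15],"yaw": 0}
    - {"jaw": 20,"offset": [0,0,-15],"yaw": 0}
    - {"jaw": 20,"offset": [0,0,0],"yaw": 0}
  newtons: 80

```text
clock: 10.6
tcp_pos: [0.4798, -0.1714, 0.1358]
eef_rot: [3.138, -0.097, 0.005]
wrist_force: [0.2, -0.5, -3.5]
gripper_width: 0.0295
```

```bash
python3 to.py .5770 .0442 .104; python3 - <<'E'
from h import *
a=camera('side')['color'][110:220,270:420];cv2.imwrite('pics/f6.png',cv2.resize(a,None,fx=5,fy=5,interpolation=cv2.INTER_CUBIC))
E
```

```text
tool mm [  83.6 -221.2   31.7] yawY -93.5 tilt [ 0.003 -0.002 -1.   ] [ 0.4798 -0.1714  0.1358] F [ 0.2 -0.5 -3.5] w 0.0295 t 10.6 [-0.56  0.52  1.81  0.    0.81  1.07]
```

View pics/f6.png

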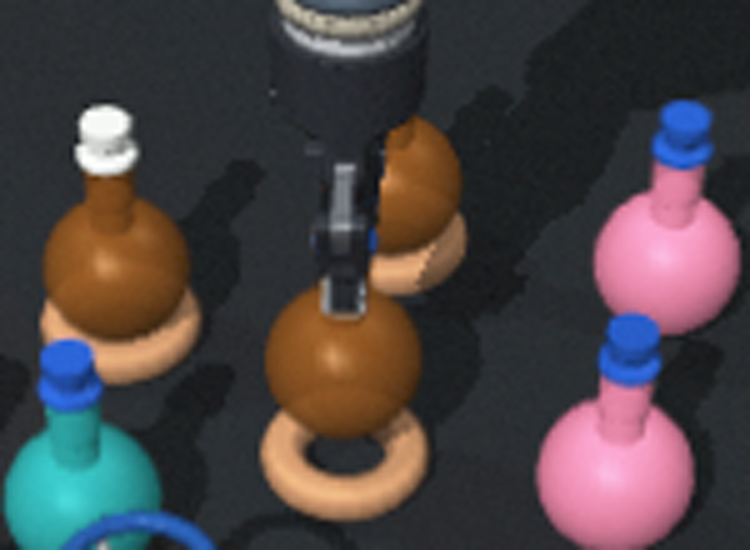

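The flask is up, upright and out of its cork ring: ball at (345,360), cork at (345,455), wrist force −3.5 N. I raise it and carry it over the sprung ring.

>>> step_arm:
  motion:
    - {"jaw": 20,"offset": [0,0,-35],"yaw": 0}
    - {"jaw": 20,"offset": [0,0,-40],"yaw": 0}
    - {"jaw": 20,"offset": [0,0,-40],"yaw": 0}
    - {"jaw": 20,"offset": [0,0,-25],"yaw": 0}
    - {"jaw": 20,"offset": [16,-44,0],"yaw": 0}
    - {"jaw": 20,"offset": [17,-44,0],"yaw": 0}
    - {"jaw": 20,"offset": [17,-44,0],"yaw": 0}
    - {"jaw": 20,"offset": [17,-44,0],"yaw": 0}
    - {"jaw": 20,"offset": [17,-44,0],"yaw": 0}
    - {"jaw": 20,"offset": [0,0,0],"yaw": 0}

```text
clock: 11.9
tcp_pos: [0.5768, 0.0466, 0.2734]
eef_rot: [-3.139, 0.09, 0.001]
wrist_force: [-0.3, -1.3, -3.4]
gripper_width: 0.029
```

>>> step_arm:
  motion:
    - {"jaw": 20,"offset": [0,0,0],"yaw": 0}
    - {"jaw": 20,"offset": [0,0,0],"yaw": 0}

```text
clock: 12.15
tcp_pos: [0.5757, 0.0425, 0.2739]
eef_rot: [3.14, -0.099, -0.002]
wrist_force: [0.2, -0.8, -2.8]
gripper_width: 0.0295
```

```bash
python3 to.py .5770 .0445 .2364; python3 - <<'E'
from h import *
b=camera('top')['color'][175:295,270:390];a=camera('side')['color'][140:260,240:360]
cv2.imwrite('pics/r7.png',np.hstack([cv2.resize(x,(400,400),interpolation=cv2.INTER_CUBIC) for x in(a,b)]))
E
```

```text
tool mm [ 1.3 -2.1 37.5] yawY -93.6 tilt [-0.001 -0.    -1.   ] [0.5757 0.0425 0.2739] F [ 0.2 -0.8 -2.8] w 0.0295 t 12.15 [-0.12  0.42  1.5  -0.    1.22  1.51]
```

View pics/r7.png

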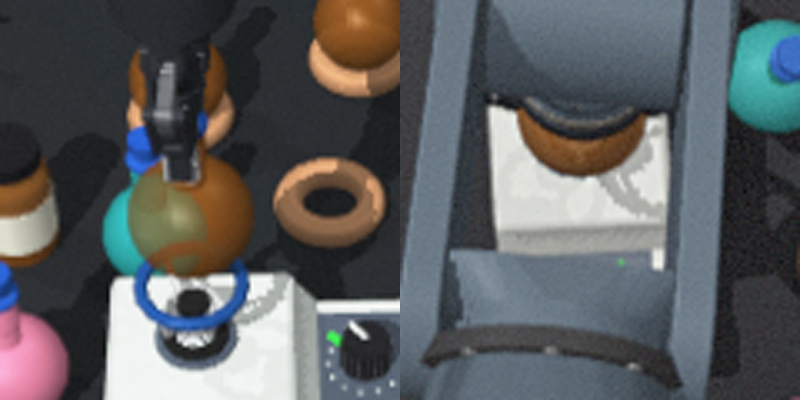

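The flask hangs upright over the blue ring: ball (190,215), ring (192,293) in the side crop. The cork stayed behind and the pointer is still at the mark. I lower it.

>>> step_arm:
  motion:
    - {"jaw": 20,"offset": [1,-2,10],"yaw": 0}
    - {"jaw": 20,"offset": [0,0,10],"yaw": 0}
    - {"jaw": 20,"offset": [0,0,10],"yaw": 0}
    - {"jaw": 20,"offset": [0,0,3],"yaw": 0}
    - {"jaw": 20,"offset": [0,0,0],"yaw": 0}
    - {"jaw": 20,"offset": [0,0,2],"yaw": 0}
    - {"jaw": 20,"offset": [0,0,2],"yaw": 0}
    - {"jaw": 20,"offset": [0,0,0],"yaw": 0}
    - {"jaw": 20,"offset": [0,0,0],"yaw": 0}

```text
clock: 13.38
tcp_pos: [0.5783, 0.0452, 0.2383]
eef_rot: [3.14, -0.097, 0.004]
wrist_force: [0.2, -0.8, 2.4]
gripper_width: 0.0292
```

```bash
python3 to.py .5770 .0445 .2204
```

```text
tool mm [-1.3  0.8 17.9] yawY -93.5 tilt [ 0.003 -0.001 -1.   ] [0.5783 0.0452 0.2383] F [ 0.2 -0.8  2.4] w 0.0292 t 13.375 [-0.11  0.46  1.54 -0.    1.14  1.52]
```

Contact: the force rose by 5 N with the TCP at z ≈ 0.238, near the expected 0.236, and the sideways force is small. Now I press down.

>>> step_arm:
  motion:
    - {"jaw": 20,"offset": [0,0,3],"yaw": 0}
    - {"jaw": 20,"offset": [0,0,3],"yaw": 0}
    - {"jaw": 20,"offset": [0,0,3],"yaw": 0}
    - {"jaw": 20,"offset": [0,0,3],"yaw": 0}
    - {"jaw": 20,"offset": [0,0,2],"yaw": 0}
    - {"jaw": 20,"offset": [0,0,0],"yaw": 0}
    - {"jaw": 20,"offset": [0,0,0],"yaw": 0}

```text
clock: 14.25
tcp_pos: [0.5791, 0.045, 0.2249]
eef_rot: [3.139, -0.097, 0.007]
wrist_force: [1.2, -1.5, 9.0]
gripper_width: 0.0296
```

```bash
python3 to.py .5770 .0445 .2204
```

```text
tool mm [-2.1  0.6  4.5] yawY -93.5 tilt [ 0.005 -0.001 -1.   ] [0.5791 0.045  0.2249] F [ 1.2 -1.5  9. ] w 0.0296 t 14.25 [-0.11  0.47  1.56 -0.    1.11  1.52]
```

>>> step_arm:
  motion:
    - {"jaw": 20,"offset": [0,0,2],"yaw": 0}
    - {"jaw": 20,"offset": [0,0,2],"yaw": 0}
    - {"jaw": 20,"offset": [0,0,0],"yaw": 0}
    - {"jaw": 20,"offset": [0,0,0],"yaw": 0}

```text
clock: 14.75
tcp_pos: [0.5798, 0.0446, 0.2217]
eef_rot: [3.139, -0.097, 0.01]
wrist_force: [1.5, -3.0, 11.2]
gripper_width: 0.0293
```

>>> step_arm:
  motion:
    - {"jaw": 20,"offset": [0,0,2],"yaw": 0}
    - {"jaw": 20,"offset": [0,0,0],"yaw": 0}
    - {"jaw": 20,"offset": [0,0,0],"yaw": 0}

```text
clock: 15.12
tcp_pos: [0.5809, 0.0442, 0.2212]
eef_rot: [3.138, -0.097, 0.015]
wrist_force: [0.3, -4.3, 17.9]
gripper_width: 0.0295
```

>>> step_arm:
  motion:
    - {"jaw": 20,"offset": [0,0,2],"yaw": 0}
    - {"jaw": 20,"offset": [0,0,0],"yaw": 0}
    - {"jaw": 20,"offset": [0,0,0],"yaw": 0}

```text
clock: 15.5
tcp_pos: [0.5817, 0.0437, 0.2208]
eef_rot: [3.137, -0.097, 0.019]
wrist_force: [-1.0, -5.3, 24.0]
gripper_width: 0.0293
```

The ring is at its stop: z stalled near 0.221 while the force jumped past 11 N to 24 N. I ease off slightly, take out the small x drift, and check by picture.

>>> step_arm:
  motion:
    - {"jaw": 20,"offset": [-2,0,-1],"yaw": 0}
    - {"jaw": 20,"offset": [0,0,0],"yaw": 0}
    - {"jaw": 20,"offset": [0,0,0],"yaw": 0}
    - {"jaw": 20,"offset": [0,0,0],"yaw": 0}

```text
clock: 16.0
tcp_pos: [0.5802, 0.0441, 0.221]
eef_rot: [3.137, -0.097, 0.021]
wrist_force: [2.1, -4.7, 18.2]
gripper_width: 0.0291
```

```bash
python3 to.py .5770 .0445 .2204; python3 - <<'E'
from h import *
a=camera('side')['color'];cv2.imwrite('pics/e8.png',cv2.resize(a[120:290,210:390],None,fx=3.4,fy=3.4,interpolation=cv2.INTER_CUBIC))
h=cv2.cvtColor(a[205:250,272:322],cv2.COLOR_BGR2HSV);m=cv2.inRange(h,(105,120,60),(125,255,255));v,u=np.nonzero(m);print('ring bbox',u.min()+272,u.max()+272,v.min()+205,v.max()+205,'before x 281-314, y 212-238')
c=camera('side');print(proj(c,[[.5765,.0442,.153],[.5765,.0442,.137]]))
E
```

```text
tool mm [-3.3 -0.2  0.6] yawY -93.6 tilt [ 0.013 -0.003 -1.   ] [0.5802 0.0441 0.221 ] F [ 2.1 -4.7 18.2] w 0.0291 t 16.0 [-0.12  0.48  1.56 -0.    1.09  1.52]
ring bbox 281 314 229 243 before x 281-314, y 212-238
[[298.05512803 225.12712252]
 [298.43721291 229.60261924]]
```

View pics/e8.png

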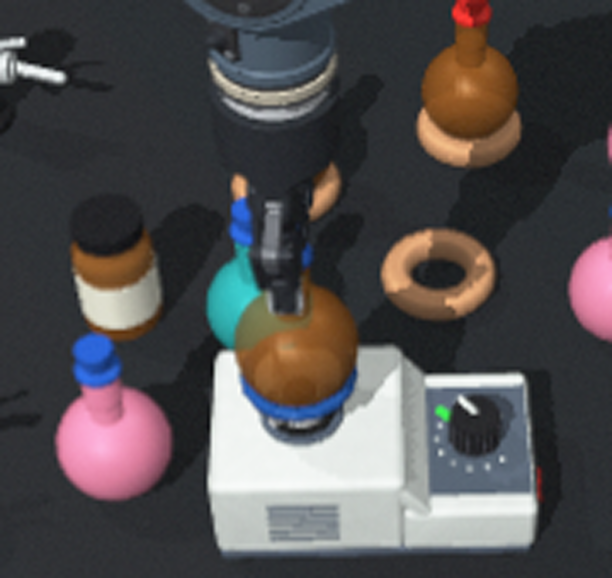

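The flask is upright in the ring, with its ball at (297,345). The ring's lower edge moved down 5 px against 4.5 px expected for 16 mm, the fingers are well clear, and the pointer is at the green mark. I hand in.

```bash
python3 -c "
from rig import *
finish_job();print(sense()['clock'])"
```

```text
the job is handed in; nothing more can be done
the job is handed in; nothing more can be done
```

I turned the dial clockwise by about 110° and let go. I then set the blue-stoppered amber flask in the sprung ring and pressed it to the stop. The job was handed in at about 16 s with the flask still held down; no verdict was reported.

**Dial:** the pointer measured about 2° past the green mark (about 3.23 rad against 3.2). A first estimate from a guessed dial centre gave about 6° short. I took the line fit instead, because it agreed with where the gripper centred on the dial. In the last picture the pointer was still at the mark.

**Flask and ring:** the push was 18 N at the end, where about 11 N reaches the stop. The TCP stalled at z 0.221, about 17 mm below first contact. The ring's lower edge moved 5 px in the side view, against 4.5 px expected for 16 mm. Only the flask was seen touching the ring. The tool leans just under 1°, with about 3 mm of sideways give in x.

**Other objects:** the jar and the red-stoppered flask stood in place in the last crop. I did not measure the others again; my moves stayed clear of them.

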